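# Wedge the carton pen's gate shut

## Task

The sprung gate of the low plywood carton pen will not stay shut. Slide the wooden wedge, thin end first and pointing straight into the pen, under the gate in the half near its free end (away from the hinges), and push or tap its thick end until the gate is fully shut and the wedge is jammed tight under it. Leave the wedge flat on the bench holding the gate by itself, and leave the carton and the other things where they are.

Things in the scene. Friction and masses are not known exactly. Their poses are not given: they have to be found in the camera images.
- pen: Low plywood pen fixed to the bench: three walls 64 mm high, 15 mm thick, and a swing gate on the robot's side; inside 200 mm (y) by 95 mm (x), floor is the bench. Origin: bench level, middle of the shut gate's front face; +x into the pen, +y along the shut gate from hinges to free end, z up. Hinge axis at x 0, y -100 mm; free end of the shut gate at y +96 mm.
- gate (a joint): Gate angle, rad: 0 shut on its stop, grows as the free end swings out to the robot. Panel 196 mm long, 15 thick, from 14 to 64 mm above the bench: the gap under it is 14 mm. A spring rests it ajar at about 0.22; about 1 N at the free end shuts it and it reopens when let go. A wedge pushed under it carries it shut, then jams; it does not give upward.
- gate_free_end (a point): Point at bench height + 39 mm on the robot's side of the gate, at its free end; moves with the gate.
- wedge_mid (a point): Centre of the loose plain wooden wedge, half-way along and across, 8.5 mm above its underside. 110 mm long (x), 40 mm wide (y), upright sides, flat underside, about 80 g; top slopes from 4 mm high at the thin end (+x) to 30 mm at the upright thick end (-x). Can be gripped across its width near the thick end.
- wedge_tip (a point): Middle of the wedge's thin end, 55 mm from its centre along its +x, 2 mm above its underside.
- small_carton: Brown carton 70x100x60 mm lying in the pen with its 100 mm along the gate, in the half near the hinges; origin at the centre of its underside. To be left alone.
- pine_block: Plain rectangular wooden block 45x90x36 mm (not a wedge) lying on the bench; origin at the centre of its underside. To be left alone.
- tape_measure: Yellow tape measure 38x72x68 mm standing on the bench; origin at the centre of its underside. To be left alone.
- glue_a: White glue bottle, 52 mm across, 150 mm high; origin at the centre of its underside. To be left alone.
- wedge: The same wedge; origin in the middle of its underside, axes as above. It is 14 mm high 42 mm from its thin end, so it jams with about 42 mm beyond the front face of the shut gate and its thick end about 68 mm in front of it. A push of about 6 N just shuts and jams it; 10 to 15 N on the thick end jams it tight. It balances about 25 mm from its middle towards the thick end.

How it is judged (in metres and radians):
At the end, for the whole second after the job is handed in: Gate within 0.04 rad of shut, held by the wedge alone: the wedge at rest flat on the bench, pointing into the pen within 20 degrees, its thin end 30 mm or more past the gate's front face in the half near the free end, pressing on the gate with over 3 N. Nothing else moved over 40 mm (value of joint gate below 0.04 rad and contact force between wedge and gate above 3 N and x of wedge_tip in the frame of pen above 0.03 m and y of wedge_tip in the frame of pen between 0 and 0.1 m and angle between the x axis of wedge_mid and the x axis of pen, either way round below 0.35 rad and angle between wedge_mid's own z axis and vertical below 0.1 rad and height (world z) of wedge_mid below 0.015 m and linear speed of wedge below 0.01 m/s); the robot touches nothing.
It fails at once if the pine block is moved more than 40 mm (distance of pine_block from where it was at the start of the episode above 0.04 m).
It fails at once if the tape measure is moved more than 40 mm (distance of tape_measure from where it was at the start of the episode above 0.04 m).
It fails at once if the glue bottle is moved more than 40 mm (distance of glue_a from where it was at the start of the episode above 0.04 m).
It fails at once if the small carton is moved more than 40 mm (distance of small_carton from where it was at the start of the episode above 0.04 m).
It also fails if it takes over 51 s, if anything falls off the work surface, if the arm or the gripper's body presses on something with over 40 N, if the wrist force passes 120 N, or if a joint passes its speed limit or range.

## Robot

A 6-joint arm with a two-finger parallel gripper is mounted at the origin on the work surface; the furniture and walls round the work are solid. World frame = base frame: x ahead of the robot, y to its left, z up, the work surface at z = 0. Lengths are in m, angles in degrees, forces in N, time in s.
With the tool pointing down it reaches from about 0.35 to 0.875 m from the base axis. Payload 4.2 kg.
Tool frame: the origin (TCP) lies midway between the tips of the shut fingers; the grasp point (between the pads) lies 19 mm behind it; z points along the fingers, y is the line along which they close (so a half turn about z gives the same grasp; the last joint's range is limited). The gripper opens to 87 mm and grips with 3 to 60 N. Pads are 19 mm wide; open, the fingers measure 117 mm over their backs; the gripper's body (75 mm by 190 mm) begins 51 mm behind the grasp point.
Start: joints at [-61.788, 22.042, 0.453, 0, -68.411, -14.817], TCP at [0.145, -0.608, 0.223] pointing down, gripper open.
Joint ranges: [-179.83, 179.83], [-69.29, 118.12], [-61.27, 80.66], [-181.25, 117.63], [-171.15, -9.14], [-177.46, 177.46]. Speed limits (degrees/s): [159.86, 159.86, 180, 180, 180, 180].

## Interface

Orientations are given as a 3x3 rotation matrix whose columns are the frame's x, y, z axes.
In Python, from station import r, cams gives the robot as it stands.
- The arm moves only by the tool play_rows, never from a script. Its argument "commands" is text: rows parted by semicolons, each of 6 numbers parted by spaces: the shift along the world's x, y, z normalised to -1 to 1, where 1 is 30 mm, then the turn, a rotation vector about the world's x, y, z normalised to -1 to 1, where 1 is 0.15 rad. A call has 1 to 20 rows; each row shifts and turns the commanded pose from where the row before left it; what a row does not reach is not made up. A row lasts 1/10 s, in which the tool goes at most 50 mm and 8.59 degrees, less where a joint would pass 70% of its speed; a pose out of reach is approached as far as the arm can. A call with a number of a shift or a turn outside -1 to 1 is refused whole. A call with a gripper value outside its range is refused whole. "grip" is the finger opening in mm, from 0 to 87, set as the call begins (left out, the last holds). The fingers move at their own pace and stop on an object; the grip force is fixed at half the most. Time passes only in rows, so rows that do not move let the fingers close. It gives the time, the measured TCP pose, the force, the opening and the grip force at its end, in the units of the state.
- r.sense(): the state, without advancing time (a new reading comes with each control period).
- cams.capture(name): name is "scene" or "top" or "wrist"; returns (picture, depth): 480x640x3 uint8, blue, green, red; 480x640 float32, m along the optical axis (not along the pixel's ray), 0 where there is no reading.
- cams.camera_info(name): a dict with "mtx" (3x3 intrinsics, pixels), "k1" (the pictures are not rectified: a ray, as slopes to the right and down, at radius r is drawn at 1 + k1 r^2 times it, then the intrinsics apply), "R" (3x3) and "t" (3): a world point X has camera coordinates R X + t. Camera axes: x right, y down, z forward; pixel columns grow to the right and rows downward; lengths in m; the calibration is good to about 2 mm. A picture is of the moment at which its call begins: read the wrist's pose just before it. camera_info takes no time and is no camera call; for the wrist camera it gives the pose at the moment of the call.
- r.finish_job(): hands the job in; it is judged then, once.
The state is a dict: "time_s": time; "joints": joint angles; "joint_velocities": joint speeds; "effort": joint torques, N m; "tcp_pos": TCP position; "ee_rot": TCP orientation; "wrist_force": force on the tool from outside, world axes, zero at the start; "moment": the same for the moment, N m; "gripper_width": opening from 0.0 (shut) to 1.0 (fully open); "gripper_force": force on a finger pad.
Only numpy, scipy, OpenCV 4.12 (cv2) and the standard library are available. Lean on these libraries where they do the work, as an engineer would, in place of code of your own. Each camera call takes 0.05 s, during which the arm holds its last target. There are 200 camera calls.

## Working session

There is one attempt and no reset: what is moved stays moved. The work goes in short steps, Python scripts to look and compute and a tool call to move; the robot and the scene stay as the last step left them, time stands still between calls to the robot, and variables do not carry over. Pictures are saved under pics/ and viewed, at most 10 in all, crops included, and the job is handed in when it is done.

Besides the shell and the picture viewer there is one more tool, called after "Call:" by a JSON object that holds its "name" and its "arguments", one argument or row to a line. play_rows: Moves the arm, as the interface text tells. Scaled input: -1 to 1 covers 30 mm each way for a shift and 0.15 rad each way for a turn. Its arguments: {"type":"object","properties":{"commands":{"type":"string"},"grip":{"type":"number"}},"required":["commands"]}

```bash
mkdir -p pics; cat > h.py <<'E'
import numpy as np, cv2
from station import r, cams
def world(name,info,px,depth=None,z=None):
    K=np.array(info["mtx"]);k1=info["k1"];R=np.array(info["R"]);t=np.array(info["t"])
    px=np.asarray(px,float).reshape(-1,1,2)
    s=cv2.undistortPoints(px,K,np.array([k1,0,0,0,0.])).reshape(-1,2)
    d=np.c_[s,np.ones(len(s))]
    o=-R.T@t; w=d@R
    if z is not None: return o+w*((z-o[2])/w[:,2])[:,None]
    return o+w*np.asarray(depth).reshape(-1,1)
E
python3 - <<'E'
from h import *
a=[]
for n in("scene","top"):
    p,d=cams.capture(n); cv2.imwrite(f"pics/{n}0.png",p); np.savez(f"pics/{n}0.npz",p=p,d=d)
    i=cams.camera_info(n); print(n,i)
E
```

```text
scene {'mtx': array([[554.70142523,   0.        , 319.98594246],
       [  0.        , 554.70142523, 240.73474407],
       [  0.        ,   0.        ,   1.        ]]), 'k1': -0.05679453700595342, 'R': array([[-0.80060472, -0.5991809 ,  0.00378506],
       [-0.39891148,  0.52827686, -0.74952865],
       [ 0.44710369, -0.60158608, -0.66196109]]), 't': array([0.45370508, 0.26226636, 1.02353855])}
top {'mtx': array([[540.47328821,   0.        , 319.99483989],
       [  0.        , 540.47328821, 237.68120721],
       [  0.        ,   0.        ,   1.        ]]), 'k1': -0.01849425170131816, 'R': array([[-0.01039283, -0.9998746 , -0.01194884],
       [-0.99190899,  0.01182055, -0.12639947],
       [ 0.12652487,  0.01053851, -0.99190745]]), 't': array([0.02601688, 0.54647932, 1.18823903])}
```

View pics/top0.png

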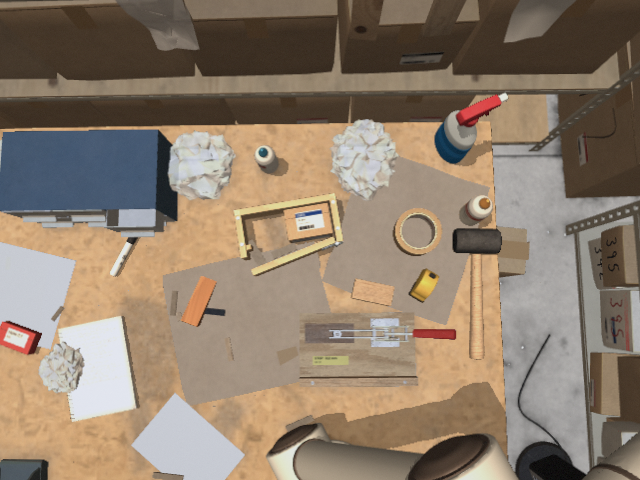

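View pics/scene0.png

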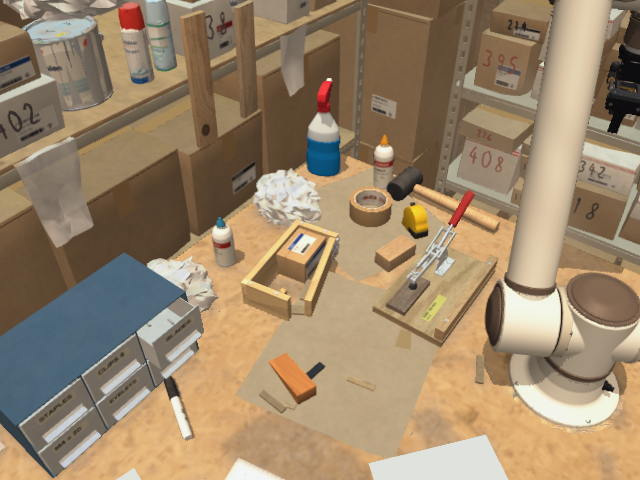

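The top view shows the pen at about (290,232), with its hinge at right (340,240) and the gate's free end at (252,272). The orange wedge is at (198,300) and the pine block at (372,291). I'll measure these next.

```bash
python3 - <<'E'
from h import *
f=np.load("pics/top0.npz");p,d=f["p"],f["d"];i=cams.camera_info("top")
hsv=cv2.cvtColor(p,cv2.COLOR_BGR2HSV)
m=cv2.inRange(hsv,(5,150,120),(14,255,255)); m[:, :170]=0;m[:,230:]=0;m[:260]=0;m[340:]=0
c=max(cv2.findContours(m,0,2)[0],key=cv2.contourArea); print("area",cv2.contourArea(c))
q=cv2.approxPolyDP(c,3,True)[:,0]; print(q.tolist())
m2=np.zeros_like(m);cv2.drawContours(m2,[c],-1,255,-1);m2=cv2.erode(m2,np.ones((3,3)))
v,u=np.where(m2>0);W=world("top",i,np.c_[u,v],d[v,u]);
ce=W.mean(0);e=np.linalg.svd(W[:,:2]-ce[:2],full_matrices=False)[2][0]
s=(W[:,:2]-ce[:2])@e
print("centre",ce,"axis",e,"range",s.min(),s.max(),"fit z",np.polyfit(s,W[:,2],1))
# pen
m=cv2.inRange(hsv,(18,60,150),(32,200,255)); m[:185]=0;m[285:]=0;m[:,:225]=0;m[:,355:]=0
v,u=np.where((m>0)&(d>0));W=world("top",i,np.c_[u,v],d[v,u]);k=(W[:,2]>.055)&(W[:,2]<.075);W=W[k];u=u[k];v=v[k]
mm=np.zeros_like(m);mm[v,u]=255
for c in cv2.findContours(mm,0,2)[0]:
    if cv2.contourArea(c)>100:
        q=cv2.approxPolyDP(c,3,True)[:,0]
        for a,b in zip(q,world("top",i,q,z=.064)):print("pen",a,b.round(3))
big=cv2.resize(p[180:330,160:360],None,fx=4,fy=4,interpolation=cv2.INTER_CUBIC);cv2.imwrite("pics/crop1.png",big)
E
```

```text
area 0.0
[[191, 321]]Traceback (most recent call last):
  File "<stdin>", line 8, in <module>
  File "h.py", line 6, in world
    s=cv2.undistortPoints(px,K,np.array([k1,0,0,0,0.])).reshape(-1,2)
      ~~~~~~~~~~~~~~~~~~~^^^^^^^^^^^^^^^^^^^^^^^^^^^^^^
cv2.error: OpenCV(4.12.0) /io/opencv/modules/calib3d/src/undistort.dispatch.cpp:347: error: (-215:Assertion failed) CV_IS_MAT(_src) && CV_IS_MAT(_dst) && (_src->rows == 1 || _src->cols == 1) && (_dst->rows == 1 || _dst->cols == 1) && _src->cols + _src->rows - 1 == _dst->rows + _dst->cols - 1 && (CV_MAT_TYPE(_src->type) == CV_32FC2 || CV_MAT_TYPE(_src->type) == CV_64FC2) && (CV_MAT_TYPE(_dst->type) == CV_32FC2 || CV_MAT_TYPE(_dst->type) == CV_64FC2) in function 'cvUndistortPointsInternal'
```

```bash
cat > m.py <<'E'
from h import *
f=np.load("pics/top0.npz");p,d=f["p"],f["d"];i=cams.camera_info("top")
hsv=cv2.cvtColor(p,cv2.COLOR_BGR2HSV)
print(hsv[300,198],hsv[290,203],hsv[312,192],"pen",hsv[264,280],hsv[205,290])
m=cv2.inRange(hsv,(3,140,80),(14,255,255)); m[:, :170]=0;m[:,230:]=0;m[:260]=0;m[340:]=0
c=max(cv2.findContours(m,0,2)[0],key=cv2.contourArea); print("area",cv2.contourArea(c))
q=cv2.approxPolyDP(c,3,True)[:,0]; print(q.tolist())
m2=np.zeros_like(m);cv2.drawContours(m2,[c],-1,255,-1);m2=cv2.erode(m2,np.ones((3,3)))
v,u=np.where((m2>0)&(d>0));W=world("top",i,np.c_[u,v],d[v,u]);
ce=W.mean(0);e=np.linalg.svd(W[:,:2]-ce[:2],full_matrices=False)[2][0]
s=(W[:,:2]-ce[:2])@e
print("centre",ce,"axis",e,"range",s.min(),s.max(),"fit z",np.polyfit(s,W[:,2],1))
m=cv2.inRange(hsv,(15,40,140),(35,220,255)); m[:185]=0;m[285:]=0;m[:,:225]=0;m[:,355:]=0
v,u=np.where((m>0)&(d>0));W=world("top",i,np.c_[u,v],d[v,u]);k=(W[:,2]>.055)&(W[:,2]<.075);u=u[k];v=v[k]
mm=np.zeros_like(m);mm[v,u]=255
for c in cv2.findContours(mm,0,2)[0]:
    if cv2.contourArea(c)>80:
        q=cv2.approxPolyDP(c,2.5,True)[:,0]
        for a,b in zip(q,world("top",i,q,z=.064)):print("pen",a,b.round(3))
E
sed -i '/^E$/d' m.py; python3 -c "
from h import *
p=np.load('pics/top0.npz')['p'];cv2.imwrite('pics/crop1.png',cv2.resize(p[180:330,160:360],None,fx=4,fy=4,interpolation=cv2.INTER_CUBIC))"; sed -i 's/(3,140,80)/(3,150,80)/' m.py; python3 m.py
```

```text
[ 12 146 215] [ 12 147 212] [ 12 147 218] pen [ 18 103 181] [ 26  81 227]
area 0.0
[[191, 321]]Traceback (most recent call last):
  File "m.py", line 9, in <module>
    v,u=np.where((m2>0)&(d>0));W=world("top",i,np.c_[u,v],d[v,u]);
                                 ~~~~~^^^^^^^^^^^^^^^^^^^^^^^^^^^
  File "h.py", line 6, in world
    s=cv2.undistortPoints(px,K,np.array([k1,0,0,0,0.])).reshape(-1,2)
      ~~~~~~~~~~~~~~~~~~~^^^^^^^^^^^^^^^^^^^^^^^^^^^^^^
cv2.error: OpenCV(4.12.0) /io/opencv/modules/calib3d/src/undistort.dispatch.cpp:347: error: (-215:Assertion failed) CV_IS_MAT(_src) && CV_IS_MAT(_dst) && (_src->rows == 1 || _src->cols == 1) && (_dst->rows == 1 || _dst->cols == 1) && _src->cols + _src->rows - 1 == _dst->rows + _dst->cols - 1 && (CV_MAT_TYPE(_src->type) == CV_32FC2 || CV_MAT_TYPE(_src->type) == CV_64FC2) && (CV_MAT_TYPE(_dst->type) == CV_32FC2 || CV_MAT_TYPE(_dst->type) == CV_64FC2) in function 'cvUndistortPointsInternal'
```

View pics/crop1.png

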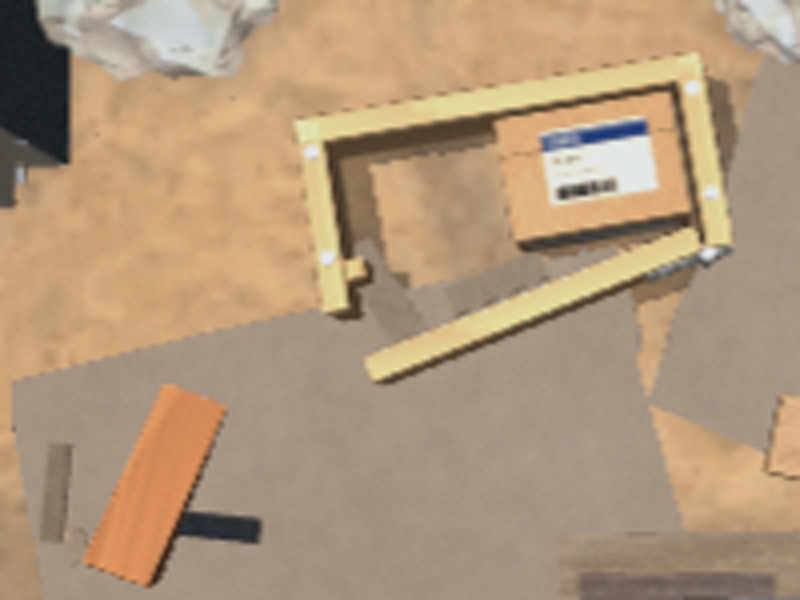

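The crop shows the wedge's long axis running from (118,575) to (195,395), with a dark flat patch on its right. The gate stands ajar, from the hinge at (710,250) to its free end at (375,370). The stop post is at (340,310).

```bash
sed -i 's/(3,150,80)/(3,125,80)/' m.py; python3 m.py
```

```text
[ 12 146 215] [ 12 147 212] [ 12 147 218] pen [ 18 103 181] [ 26  81 227]
area 798.5
[[201, 276], [181, 319], [196, 326], [215, 283]]
centre [0.40718336 0.29734456 0.01839727] axis [-0.93767027  0.34752621] range -0.05286543070109408 0.05065169514570093 fit z [0.24295011 0.01839727]
pen [334 240] [ 0.537 -0.011  0.064]
pen [332 237] [ 0.544 -0.007  0.064]
pen [253 268] [0.478 0.167 0.064]
pen [252 272] [0.469 0.17  0.064]
pen [255 274] [0.464 0.163 0.064]
pen [326 203] [0.621 0.005 0.064]
pen [284 210] [0.606 0.099 0.064]
pen [288 240] [0.539 0.09  0.064]
pen [331 232] [ 0.555 -0.005  0.064]
pen [334 193] [ 0.643 -0.013  0.064]
pen [234 210] [0.607 0.211 0.064]
pen [241 257] [0.502 0.194 0.064]
pen [245 257] [0.502 0.185 0.064]
pen [246 250] [0.518 0.183 0.064]
pen [251 248] [0.522 0.172 0.064]
pen [250 244] [0.531 0.174 0.064]
pen [244 243] [0.533 0.188 0.064]
pen [241 214] [0.598 0.195 0.064]
pen [328 199] [0.63  0.001 0.064]
pen [336 241] [ 0.535 -0.016  0.064]
pen [342 241] [ 0.535 -0.029  0.064]
```

```bash
python3 - <<'E'
from h import *
i=cams.camera_info("top")
a=world("top",i,[[201,276],[215,283]],z=.004);b=world("top",i,[[181,319],[196,326]],z=.03)
A,B=a.mean(0),b.mean(0);print(a,b,"mid",(A+B)/2,"len",np.linalg.norm((A-B)[:2]),"yaw",np.degrees(np.arctan2(*(A-B)[[1,0]])))
s=r.sense();print(s["time_s"],s["tcp_pos"],np.round(s["ee_rot"],3),s["gripper_width"])
E
```

```text
[[0.46478986 0.29582036 0.004     ]
 [0.448335   0.26316373 0.004     ]] [[0.36747178 0.33318358 0.03      ]
 [0.35168453 0.29915817 0.03      ]] mid [0.40807029 0.29783146 0.017     ] len 0.10368840768429367 yaw -20.716295818248753
0.1 [ 0.14469563 -0.60746576  0.22158172] [[-0.973 -0.232 -0.001]
 [-0.232  0.973  0.002]
 [ 0.     0.002 -1.   ]] 1.0013589547034645
```

Call:
{"name": "play_rows", "arguments": {
  "commands": "0.8 0.95 0 0 0 0;0.85 1 0 0 0 0;0.85 1 0 0 0 0;0.85 1 0 0 0 0;0.85 1 0 0 0 0;0.85 1 0 0 0 0;0.85 1 0 0 0 0;0.85 1 0 0 0 0;0.85 1 0 0 0 0;0.85 1 0 0 0 0;0.85 1 0 0 0 0;0.85 1 0 0 0 0;0 1 0 0 0 -0.25;0 1 0 0 0 -0.25;0 1 0 0 0 -0.25;0 1 0 0 0 -0.25;0 1 0 0 0 -0.25;0 1 0 0 0 -0.25;0 1 0 0 0 -0.25;0 1 0 0 0 -0.25"
}}

```text
time_s: 2.1
tcp_pos: [0.4488, -0.0083, 0.2223]
ee_rot: [[-0.998, 0.068, -0.0], [0.068, 0.998, 0.0], [0.0, 0.0, -1.0]]
wrist_force: [0.2, 1.0, -0.3]
gripper_width: 0.998
gripper_force: 0.0
```

Call:
{"name": "play_rows", "arguments": {
  "commands": "0 1 0 0 0 -0.25;0 1 0 0 0 -0.25;0 1 0 0 0 -0.25;0 1 0 0 0 -0.25;0 1 0 0 0 -0.25;0 1 0 0 0 -0.25;0 1 0 0 0 -0.25;0 1 0 0 0 -0.25;-0.2 1 -0.1 0 0 0;-0.4 0.9 -0.1 0 0 0;-0.4 0.8 -0.1 0 0 0;-0.4 0 0 0 0 0;0 0 0 0 0 0"
}}

```text
time_s: 3.4
tcp_pos: [0.4059, 0.3112, 0.2131]
ee_rot: [[-0.934, 0.356, -0.001], [0.356, 0.934, -0.001], [0.001, -0.002, -1.0]]
wrist_force: [-0.1, -0.1, 0.2]
gripper_width: 0.997
gripper_force: 0.0
```

```bash
python3 - <<'E'
from h import *
i=cams.camera_info("wrist");p,d=cams.capture("wrist");cv2.imwrite("pics/w1.png",p)
hsv=cv2.cvtColor(p,cv2.COLOR_BGR2HSV)
m=cv2.inRange(hsv,(3,125,80),(14,255,255))
c=max(cv2.findContours(m,0,2)[0],key=cv2.contourArea);print(cv2.contourArea(c))
q=cv2.approxPolyDP(c,6,True)[:,0]
for a in q:
    print(a,[world("wrist",i,[a],z=z)[0].round(4)[:2] for z in(0,.004,.03)])
E
```

```text
4505.0
[287 165] [array([0.3532, 0.3   ]), array([0.353 , 0.3004]), array([0.3522, 0.3029])]
[288 275] [array([0.4549, 0.2599]), array([0.4537, 0.2608]), array([0.4458, 0.2661])]
[326 275] [array([0.4685, 0.2958]), array([0.4672, 0.2962]), array([0.4584, 0.2991])]
[327 166] [array([0.3674, 0.3348]), array([0.3672, 0.3348]), array([0.3654, 0.3349])]
```

View pics/w1.png

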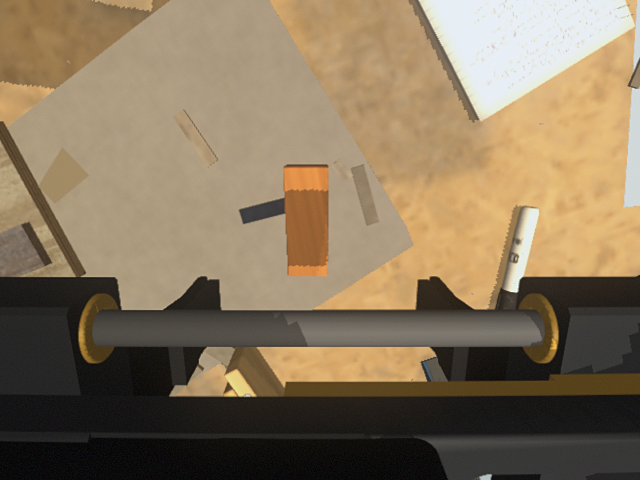

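The wrist view shows the wedge at (307,220), thick end up at row 165 and thin end at row 275. The fingers are well aligned with it.

Call:
{"name": "play_rows", "arguments": {
  "commands": "-0.5 0 -0.5 0 0 0;-0.57 0.03 -1 0 0 -0.07;0 0 -1 0 0 0;0 0 -1 0 0 0;0 0 -1 0 0 0;0 0 -1 0 0 0;0 0 -0.8 0 0 0;0 0 -0.35 0 0 0;0 0 -0.2 0 0 0;0 0 0 0 0 0",
  "grip": 62
}}

```text
time_s: 4.45
tcp_pos: [0.3756, 0.3122, 0.0081]
ee_rot: [[-0.93, 0.368, 0.0], [0.368, 0.93, -0.0], [-0.0, -0.0, -1.0]]
wrist_force: [-0.2, 0.6, 0.3]
gripper_width: 0.716
gripper_force: 0.0
```

Call:
{"name": "play_rows", "arguments": {
  "commands": "0 0 0 0 0 0;0 0 0 0 0 0;0 0 0 0 0 0;0 0 0 0 0 0;0 0 0 0 0 0;0 0 0 0 0 0;0 0 0 0 0 0;0 0 0 0 0 0",
  "grip": 30
}}

```text
time_s: 5.25
tcp_pos: [0.3753, 0.3126, 0.0087]
ee_rot: [[-0.93, 0.368, 0.0], [0.368, 0.93, 0.0], [-0.0, 0.0, -1.0]]
wrist_force: [-2.3, -0.8, 6.8]
gripper_width: 0.455
gripper_force: 30.0
```

Call:
{"name": "play_rows", "arguments": {
  "commands": "0 0 0.3 0 0 0;-0.25 0 0.3 0 0 0;-0.25 0 0 0 0 0;0 -0.7 0 0 0 0.4;0 -0.77 0 0 0 0.4;0 -0.77 0 0 0 0.4;0 -0.77 0 0 0 0.4;0 -0.77 0 0 0 0.4;0 -0.77 0 0 0 0.4;0 -0.77 0 0 0 0.4;0 -0.77 0 0 0 0.4;0 -0.78 0 0 0 0.4;0 0 0 0 0 0;0 0 0 0 0 0"
}}

```text
time_s: 6.65
tcp_pos: [0.3601, 0.1064, 0.0262]
ee_rot: [[-0.987, -0.161, 0.001], [-0.161, 0.987, 0.0], [-0.001, 0.0, -1.0]]
wrist_force: [-0.3, 0.6, -1.7]
gripper_width: 0.453
gripper_force: 30.0
```

Call:
{"name": "play_rows", "arguments": {
  "commands": "0 0 -0.2 0 0 0;0 0 -0.2 0 0 0;0 0 -0.1 0 0 0;0 0 -0.06 0 0 0;0 0 0 0 0 0;0 0 0 0 0 0"
}}

```text
time_s: 7.25
tcp_pos: [0.3602, 0.1065, 0.0092]
ee_rot: [[-0.987, -0.163, -0.0], [-0.163, 0.987, -0.0], [0.0, -0.0, -1.0]]
wrist_force: [0.8, -0.2, -1.3]
gripper_width: 0.458
gripper_force: 30.0
```

```bash
python3 - <<'E'
from h import *
p,d=cams.capture("scene");q,_=cams.capture("top")
a=cv2.resize(p[200:380,200:400],(600,540));b=cv2.resize(q[180:330,200:360],(0,0),fx=3.6,fy=3.6)
cv2.imwrite("pics/s2.png",cv2.resize(np.hstack([a,b[:540]]),(0,0),fx=.68,fy=.68))
E
```

```text
(no output)
```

View pics/s2.png

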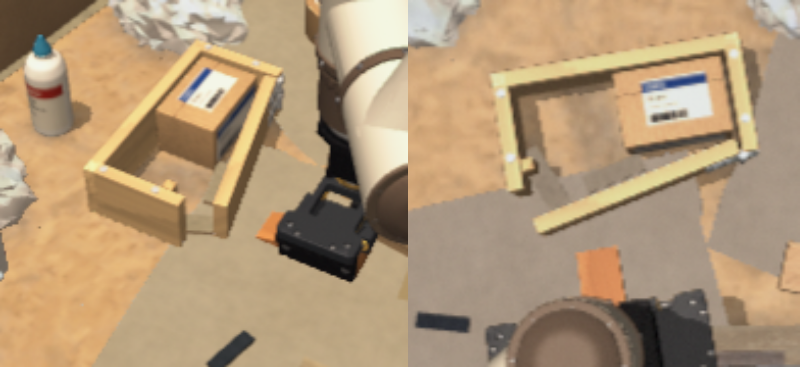

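The wedge lies flat in front of the gate with its tip at about (600,250) in the right panel. It points into the pen, clear of both the carton and the stop. Pushing it in now.

Call:
{"name": "play_rows", "arguments": {
  "commands": "0.4 0.065 0 0 0 0;0.5 0.08 0 0 0 0;0.5 0.08 0 0 0 0;0.5 0.08 0 0 0 0;0.4 0.065 0 0 0 0;0.2 0.032 0 0 0 0;0.2 0.032 0 0 0 0;0 0 0 0 0 0"
}}

```text
time_s: 8.15
tcp_pos: [0.4413, 0.1191, 0.009]
ee_rot: [[-0.987, -0.162, -0.001], [-0.162, 0.987, -0.001], [0.001, -0.0, -1.0]]
wrist_force: [0.3, -0.0, -2.5]
gripper_width: 0.459
gripper_force: 30.0
```

Call:
{"name": "play_rows", "arguments": {
  "commands": "0.2 0.032 0 0 0 0;0.2 0.032 0 0 0 0;0.1 0.016 0 0 0 0;0.1 0.016 0 0 0 0;0 0 0 0 0 0"
}}

```text
time_s: 8.65
tcp_pos: [0.4594, 0.1222, 0.0091]
ee_rot: [[-0.987, -0.162, -0.0], [-0.162, 0.987, -0.0], [0.0, -0.0, -1.0]]
wrist_force: [-0.1, -1.4, -4.3]
gripper_width: 0.458
gripper_force: 30.0
```

Call:
{"name": "play_rows", "arguments": {
  "commands": "0.05 0.008 0 0 0 0;0.05 0.008 0 0 0 0;0.05 0.008 0 0 0 0;0 0 0 0 0 0"
}}

```text
time_s: 9.05
tcp_pos: [0.4626, 0.1224, 0.0089]
ee_rot: [[-0.987, -0.162, -0.002], [-0.162, 0.987, -0.001], [0.003, -0.001, -1.0]]
wrist_force: [-5.8, -0.3, -2.8]
gripper_width: 0.453
gripper_force: 30.0
```

Call:
{"name": "play_rows", "arguments": {
  "commands": "0 0 0 0 0 0;0 0 0 0 0 0;0 0 0 0 0 0;0 0 0 0 0 0;0 0 0.3 0 0 0;0 0 0.6 0 0 0;0 0 0.6 0 0 0;-0.4 -0.065 0.2 0 0 0;-0.5 -0.08 0 0 0 0;-0.5 -0.08 0 0 0 0;0 0 0 0 0 0",
  "grip": 62
}}

```text
time_s: 10.15
tcp_pos: [0.419, 0.115, 0.0602]
ee_rot: [[-0.987, -0.163, -0.002], [-0.163, 0.987, -0.001], [0.002, -0.0, -1.0]]
wrist_force: [0.3, -0.2, 0.8]
gripper_width: 0.709
gripper_force: 0.0
```

Call:
{"name": "play_rows", "arguments": {
  "commands": "0 0 0 0 0 0;0 0 0 0 0 0;0 0 0 0 0 0;0 0 0 0 0 0;0 0 0 0 0 0;0 0 -0.3 0 0 0;0 0 -0.6 0 0 0;0 0 -0.6 0 0 0;0 0 -0.15 0 0 0;0 0 0 0 0 0;0 0 0 0 0 0;0 0 0 0 0 0",
  "grip": 0
}}

```text
time_s: 11.35
tcp_pos: [0.4222, 0.1165, 0.0113]
ee_rot: [[-0.987, -0.163, 0.001], [-0.163, 0.987, 0.001], [-0.001, 0.001, -1.0]]
wrist_force: [0.9, 0.4, 0.3]
gripper_width: 0.004
gripper_force: 0.0
```

Call:
{"name": "play_rows", "arguments": {
  "commands": "0.1 0.016 0 0 0 0;0.1 0.016 0 0 0 0;0.1 0.016 0 0 0 0;0.05 0.008 0 0 0 0;0.05 0.008 0 0 0 0;0 0 0 0 0 0;0 0 0 0 0 0"
}}

```text
time_s: 12.05
tcp_pos: [0.4336, 0.118, 0.0107]
ee_rot: [[-0.987, -0.162, -0.0], [-0.162, 0.987, -0.0], [0.0, -0.0, -1.0]]
wrist_force: [-0.6, 0.2, -0.5]
gripper_width: 0.007
gripper_force: 0.0
```

Call:
{"name": "play_rows", "arguments": {
  "commands": "0.04 0.006 0 0 0 0;0.04 0.006 0 0 0 0;0.04 0.006 0 0 0 0;0 0 0 0 0 0"
}}

```text
time_s: 12.45
tcp_pos: [0.435, 0.1174, 0.0103]
ee_rot: [[-0.987, -0.162, -0.005], [-0.162, 0.987, -0.003], [0.005, -0.002, -1.0]]
wrist_force: [-6.6, 0.6, 3.8]
gripper_width: 0.007
gripper_force: 2.9
```

Call:
{"name": "play_rows", "arguments": {
  "commands": "0.035 0.006 0 0 0 0;0.035 0.006 0 0 0 0;0 0 0 0 0 0"
}}

```text
time_s: 12.75
tcp_pos: [0.4353, 0.1169, 0.01]
ee_rot: [[-0.987, -0.161, -0.008], [-0.161, 0.987, -0.004], [0.009, -0.003, -1.0]]
wrist_force: [-9.1, 0.8, 5.3]
gripper_width: 0.002
gripper_force: 4.7
```

Call:
{"name": "play_rows", "arguments": {
  "commands": "0.035 0.006 0 0 0 0;0.035 0.006 0 0 0 0;0.03 0.005 0 0 0 0;0 0 0 0 0 0"
}}

```text
time_s: 13.15
tcp_pos: [0.4357, 0.1162, 0.0096]
ee_rot: [[-0.987, -0.161, -0.013], [-0.16, 0.987, -0.007], [0.014, -0.005, -1.0]]
wrist_force: [-14.7, 1.7, 9.5]
gripper_width: 0.004
gripper_force: 7.3
```

Call:
{"name": "play_rows", "arguments": {
  "commands": "-0.1 -0.016 0 0 0 0;-0.2 -0.03 0 0 0 0;-0.5 -0.08 0 0 0 0;-0.4 -0.07 0.5 0 0 0;-0.1 -0.5 1 0 0 0;0 -1 1 0 0 0;0 -1 1 0 0 0;0 -1 1 0 0 0;0 -1 0.5 0 0 0;0 -1 0 0 0 0;0 -1 0 0 0 0;0 -1 0 0 0 0;0 0 0 0 0 0"
}}

```text
time_s: 14.45
tcp_pos: [0.404, -0.1136, 0.1611]
ee_rot: [[-0.987, -0.159, 0.002], [-0.159, 0.987, -0.0], [-0.002, -0.001, -1.0]]
wrist_force: [-1.2, -0.3, -0.4]
gripper_width: 0.013
gripper_force: 0.0
```

```bash
python3 - <<'E'
from h import *
p,d=cams.capture("scene");q,dd=cams.capture("top");i=cams.camera_info("top")
a=cv2.resize(p[200:380,200:400],(600,540));b=cv2.resize(q[180:330,200:360],(0,0),fx=3.6,fy=3.6)
cv2.imwrite("pics/s3.png",cv2.resize(np.hstack([a,b[:540]]),(0,0),fx=.68,fy=.68))
hsv=cv2.cvtColor(q,cv2.COLOR_BGR2HSV);m=cv2.inRange(hsv,(3,125,80),(14,255,255));m[:230]=0;m[330:]=0;m[:,:220]=0;m[:,320:]=0
c=max(cv2.findContours(m,0,2)[0],key=cv2.contourArea)
u=cv2.approxPolyDP(c,2.5,True)[:,0]
P=np.array([[.987,.16],[-.16,.987]])
for x in u:print(x,[(P@(world("top",i,[x],z=z)[0][:2]-[.522,.08])).round(4) for z in(.014,.03)])
print(r.sense()["time_s"])
E
```

```text
[280 254] [array([-0.004 ,  0.0334]), array([-0.0057,  0.0323])]
[265 256] [array([-0.0026,  0.0681]), array([-0.0044,  0.0666])]
[269 284] [array([-0.0675,  0.0692]), array([-0.0684,  0.0676])]
[285 282] [array([-0.0692,  0.0325]), array([-0.0701,  0.0314])]
14.55
```

View pics/s3.png

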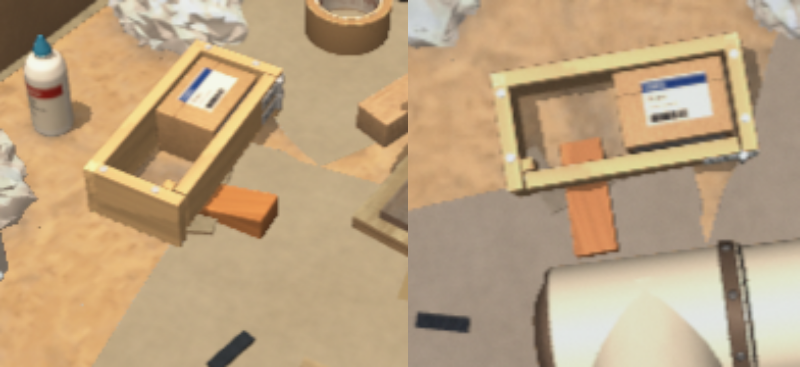

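The gate is shut flush against its stop. The wedge sits under it from (580,145) to (595,250) in the right panel, with its thick end about 69 mm out as specified. Nothing else has moved, so I'm handing in.

```bash
python3 -c "
from station import r
print(r.finish_job())"
```

```text
the job is handed in; nothing more can be done
None
```

I handed the job in at about 14.5 s of the 51 s limit: the gate is shut with the wedge flat under it, jammed with a push of about 15 N, and nothing else appears moved in the last pictures; no verdict came back, and the force the wedge now holds on the gate was not measured.

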